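Grease the funnel swivel with the palm pump

TASK

Grease the swivel of the funnel bracket: pump the black palm button of the lubricator until the indicator pin on the metering block pops fully out, and stop there with the button up, because more strokes draw the pin in again. Then work the grease in by pushing the funnel round on its bracket from the parked side to the far stop, over the drop tray. Only press and push with the fingers: grip and lift nothing, keep the funnel seated in its ring, and leave the brass plates, locating pins, core box and rammer where they are.

Things in the scene. Friction and masses are not known exactly. Their poses are not given: they have to be found in the camera images.
- station: steel sub-plate 270 (x) x 470 (y) x 10 fixed to the bench, carrying lubricator, metering block, swivel post and drop tray; origin at the middle of its underside. In its frame (mm): pump axis at (-65, -175), metering block at (40, -170), swivel post axis at (35, 0), tray middle at (59, 138)
- button_top (a point): top centre of the lubricator's black palm button: a mushroom dome 72 across (too wide to grip), the near-flat top 18 across, on a 14 steel rod over a grey reservoir 104 across with a lid 110 across whose top is 122 above the bench. At rest its top is 186 above the bench; the point rides with the button
- plunger (a joint): how far the palm button is pressed, m: 0 = up, 0.022 = bottomed; straight down. A return spring lifts it again when let go: about 5 N at the top, 12 N at the bottom, plus 1 to 4 N of pumping drag. A stroke down to 0.0195 or deeper, let right up again before the next, counts as a full one; a shallower one gives half the dose, and one under half the travel gives none
- pin (a joint): how far the indicator pin has come out, m: 0 = in (its end stands 4 mm proud of the gland), 0.024 = fully out (28 mm proud). It does not creep: after three to six full strokes, depending on how the dose stood, it pops out all at once and stays out when the button is let up. One or two strokes too many begin the next dose and draw it in again; it then comes out anew only about fourteen full strokes after the first time
- pin_tip (a point): centre of the outer end of the indicator pin, a bare steel pin 12 in diameter, level, 62 above the bench, pointing along -y of the station out of the metering block (aluminium block 46 x 60 x 42 on a foot, beyond the pump as seen from the robot)
- pin_gland (a point): fixed: centre of the outer face of the dark gland (26 across) from which the pin comes, on the -y side of the metering block
- swivel (a joint): angle of the funnel bracket about its upright post, rad: 0 = near stop, funnel parked on the robot side; 1.571 = far stop, funnel over the drop tray. It starts between 0 and 0.35, grows clockwise seen from above, turns with a light drag (about 1 to 2 N at the funnel) and stays where it is left
- swivel_axis (a point): point on the upright axis of the swivel bracket, at the top face of the arm, 146 above the bench; post top 170, grease nipple to 178
- funnel_mouth (a point): centre of the mouth of the squat tin funnel, 140 from the swivel axis, 196 above the bench. Mouth 130 across outside (4 bead at the rim); the side falls almost straight for 24, then a cone narrows to a spout 25 across ending 76 above the bench. It sits in the bracket's ring (98 across, top 146 above the bench) and turns with the bracket
- funnel (a joint): how far the funnel is lifted up out of its ring, m: 0 = seated; it is to stay seated
- locpin_a: tapered steel locating pin standing upright on the sub-plate between pump and swivel post; 32 foot flange, 62 tall; origin at the middle of its foot
- locpin_b: its twin, standing on the sub-plate beyond the metering block; 32 foot flange, 62 tall; origin at the middle of its foot
- plate_a: brass rapping plate lying on the sub-plate in front of the pump, robot side; 90 x 50 x 8; origin at the middle of its underside
- plate_b: second brass rapping plate, on the bench to the right; 90 x 50 x 8; origin at the middle of its underside
- plate_c: third brass rapping plate, on the bench to the right; 90 x 50 x 8; origin at the middle of its underside
- core_box: red-painted aluminium core box half, 130 x 266 x 58, on the bench to the left; origin at the middle of its underside
- rammer: hardwood bench rammer with a steel tip, 270 long, 52 thick, lying on the bench to the right; origin under its middle, x along it

How it is judged:
By the outcome, as a careful person would: the job done as asked, in the order asked, and still so for the second after the job is handed in, with the robot touching nothing.
It also fails if it takes over 70 s, if anything falls off the work surface, if the arm or the gripper's body presses on something with over 40 N, if the wrist force passes 120 N, or if a joint passes its speed limit or range.

ROBOT

A 6-joint arm with a two-finger parallel gripper is mounted at the origin on the work surface. World frame = base frame: x ahead of the robot, y to its left, z up, the work surface at z = 0. Lengths are in m, angles in rad, forces in N, time in s.
With the tool pointing down it reaches from about 0.275 to 0.775 m from the base axis. Payload 14.6 kg.
Tool frame: the origin (TCP) lies on the centre line of the jaws, within the pads' length; the fingertips stand ahead of it and the grasp point (between the pads) lies 5 mm behind it (manip.finger_overhang is the z of the fingertips in the tool frame, in m); z points along the fingers, y is the direction in which the jaws open and shut (so a half turn about z gives the same grasp; the last joint's range is limited). The gripper opens to 85 mm and grips with 20 to 120 N. Pads are 22 mm wide; open, the fingers measure 114 mm over their backs; the gripper's body (76 mm by 85 mm) begins 54 mm behind the grasp point. The pads swing forward as they close: fully open they stand 13 mm farther back than shut.
Start: joints at [-1.429, 0.263, -0.048, 1.259, 0, 1.415], TCP at [0.154, -0.502, 0.245] pointing down, gripper open.
Joint ranges: [-2.65, 2.65], [-0.89, 1.7], [-1.18, 1.37], [-2.13, 2.11], [-1.35, 1.29], [-3.14, 3.14]. Speed limits (rad/s): [1.89, 1.89, 2.57, 2.79, 3.14, 3.14].

INTERFACE

Orientations are given as a unit quaternion [x, y, z, w].
In Python, from plant import status, vision, order, boxes_of, pinpoint, manip gives the robot as it stands.
- The arm moves only by the tool apply_moves, never from a script. Its argument "deltas" is a list of rows, each an object with "slide": the shift along the tool's x, y, z in mm, a list of three; "dr": the turn, a rotation vector about the tool's x, y, z in degrees, a list of three; "claw": the closure, from -1 (fully open) to 1 (shut), so that 0 is half open. In form: [{"slide": [dx, dy, dz], "dr": [wx, wy, wz], "claw": claw}, ...]. A call has 1 to 12 rows; each row is the pose to reach, as a shift and turn from the pose commanded when the call began, along the tool's axes at that moment; what a row does not reach only later rows make up. A row lasts 1/12 s, in which the tool goes at most 41.7 mm and 7.16 degrees, less where a joint would pass 70% of its speed; a pose out of reach is approached as far as the arm can. A call with a gripper value outside its range is refused whole. The fingers move at their own pace and stop on an object; "newtons" is the grip in N (left out, the last holds). Time passes only in rows, so rows that repeat a pose let the fingers close. It gives the time, the measured TCP pose, the force and the opening at its end, in the units of the state.
- status.get_obs(): the state, without advancing time (a new reading comes with each control period).
- vision.get_image(name): name is "side" or "top"; returns the picture (420x560x3 uint8, blue, green, red); there is no depth.
- vision.camera_params(name): a dict with "K" (3x3 intrinsics, pixels), "extrinsics" (4x4, takes a point from camera to world coordinates). Camera axes: x right, y up, looking along -z (the intrinsics and any distortion apply to the point x, -y, -z); pixel columns grow to the right and rows downward; lengths in m; the calibration is good to about 2 mm. A picture is of the moment at which its call begins. camera_params takes no time and is no camera call.
- order.hand_in(): hands the job in, once; it reports no verdict.
Trained networks look in the newest picture that a camera, given by its name, has taken for a name from the list of things; names that differ only in an ending like _2 or _b are one class to them, and where a whole thing is asked for, a point or a joint stands for the part that bears it (a point fixed in the world has none). Each returns a list of dicts, best first, with "conf" (0 to 1); they miss things now and then, are a little off and sometimes report something else, mostly with a low value. They report only what shows in the picture. A call takes as long as a camera call.
- boxes_of(target, camera): "point" ([column, row] in pixels, amid what is visible of it).
- pinpoint(target, camera): "point" ([column, row] in pixels: a listed point, or the origin of a listed thing).
The state is a dict: "clock": time; "q": joint angles; "joint_vel": joint speeds; "effort": joint torques, N m; "position": TCP position; "ee_rot": TCP orientation; "ft_force": force on the tool from outside, world axes, zero at the start; "moment": the same for the moment, N m; "grip_width": finger opening in m.
Only numpy, scipy, OpenCV 4.12 (cv2) and the standard library are available. Lean on these libraries where they do the work, as an engineer would, in place of code of your own. Each camera call takes 0.05 s, during which the arm holds its last target.

## Working session

There is one attempt and no reset: what is moved stays moved. The work goes in short steps, Python scripts to look and compute and a tool call to move; the robot and the scene stay as the last step left them, time stands still between calls to the robot, and variables do not carry over. Pictures are saved under pics/ and viewed, and the job is handed in when it is done.

Besides the shell and the picture viewer there is one more tool, called after "Request:" in YAML: its name, and indented under it one key for each argument. apply_moves: Moves the arm, as the interface text tells. Its arguments: {"type":"object","properties":{"deltas":{"type":"array","items":{"type":"object","properties":{"slide":{"type":"array","items":{"type":"number"}},"dr":{"type":"array","items":{"type":"number"}},"claw":{"type":"number"}}}},"newtons":{"type":"number"}},"required":["deltas"]}

```bash
ls; mkdir -p pics
cat > h.py <<'E'
import numpy as np, cv2
from plant import status, vision, order, boxes_of, pinpoint, manip
def shot(cam,fn,crop=None,s=1):
    im=vision.get_image(cam)
    if crop: im=im[crop[1]:crop[3],crop[0]:crop[2]]
    if s!=1: im=cv2.resize(im,None,fx=s,fy=s,interpolation=cv2.INTER_CUBIC)
    cv2.imwrite('pics/'+fn,im); return im
def ray(cam,p):
    P=vision.camera_params(cam);K=np.array(P['K']);T=np.array(P['extrinsics'])
    d=P.get('distortion',P.get('dist'))
    u=cv2.undistortPoints(np.array([[p]],float),K,None if d is None else np.array(d,float))[0,0]
    v=T[:3,:3]@np.array([u[0],-u[1],-1]); return T[:3,3],v
def atz(cam,p,z):
    o,v=ray(cam,p); return o+v*(z-o[2])/v[2]
def proj(cam,X):
    P=vision.camera_params(cam);K=np.array(P['K']);T=np.array(P['extrinsics'])
    c=T[:3,:3].T@(np.array(X)-T[:3,3]); c=np.array([c[0],-c[1],-c[2]]); u=K@c; return u[:2]/u[2]
def tri(p1,p2):
    A=[];b=[]
    M=np.zeros((3,3));r=np.zeros(3)
    for cam,p in (('top',p1),('side',p2)):
        o,v=ray(cam,p);v=v/np.linalg.norm(v);Q=np.eye(3)-np.outer(v,v);M+=Q;r+=Q@o
    return np.linalg.solve(M,r)
E
python3 - <<'E'
from h import *
np.set_printoptions(precision=4,suppress=True)
print(status.get_obs()); print(manip.finger_overhang,[a for a in dir(manip) if a[0]!='_'])
for c in('top','side'):
    print(vision.camera_params(c)); shot(c,c+'0.png')
for n,z in(('button_top',.186),('pin_tip',.062),('pin_gland',.062),('swivel_axis',.146),('funnel_mouth',.196),('locpin_a',.01),('plate_a',.01),('station',0)):
    for c in('top','side'):
        for d in pinpoint(n,c)[:2]: print(n,c,np.round(d['point'],1),round(d['conf'],2),atz(c,d['point'],z))
E
```

```text
pics
{'clock': 0.0, 'q': array([-1.4293,  0.2635, -0.0489,  1.2594, -0.    ,  1.4155]), 'joint_vel': array([-0.0001, -0.0003,  0.001 , -0.0017,  0.0002,  0.0006]), 'effort': array([ -0.0004, -63.7634,  38.4574,   0.0139,  -0.0001,  -0.    ]), 'position': array([ 0.1535, -0.5018,  0.2448]), 'ee_rot': array([ 0.989 ,  0.1479,  0.    , -0.0005]), 'ft_force': array([-0.4282, -0.8574,  0.0802]), 'moment': array([ 0.0162,  0.0006, -0.0305]), 'grip_width': 0.08537927468911717}
0.014 ['MotionError', 'finger_overhang']
{'K': array([[483.5437,   0.    , 284.0909],
       [  0.    , 483.5437, 205.1121],
       [  0.    ,   0.    ,   1.    ]]), 'extrinsics': array([[ 0.0152,  0.9948, -0.1008,  0.3935],
       [-0.9998,  0.0135, -0.0173, -0.052 ],
       [-0.0159,  0.1011,  0.9948,  1.4984],
       [ 0.    ,  0.    ,  0.    ,  1.    ]])}
{'K': array([[437.3675,   0.    , 280.2508],
       [  0.    , 437.3675, 213.5965],
       [  0.    ,   0.    ,   1.    ]]), 'extrinsics': array([[ 0.9945,  0.0604, -0.0852,  0.4521],
       [-0.1037,  0.4695, -0.8768, -1.153 ],
       [-0.0129,  0.8809,  0.4732,
[... 414 characters left out ...]
46 ]
swivel_axis side [298.3 203.7] 0.75 [0.6197 0.0066 0.146 ]
funnel_mouth top [262.8 219.4] 0.68 [0.4859 0.0276 0.196 ]
funnel_mouth side [254.9 188. ] 0.56 [0.4925 0.0275 0.196 ]
locpin_a top [300.8 194.5] 0.46 [ 0.5781 -0.0774  0.01  ]
locpin_a side [329.8 250.3] 0.67 [ 0.7094 -0.0515  0.01  ]
plate_a top [415.9 201.1] 0.94 [ 0.5623 -0.4324  0.01  ]
plate_a top [305.4 217.2] 0.9 [ 0.5078 -0.0924  0.01  ]
plate_a side [231.7 352. ] 0.88 [ 0.409  -0.4317  0.01  ]
plate_a side [304.5 345.8] 0.64 [ 0.5729 -0.4321  0.01  ]
station top [279.6 189.8] 0.79 [ 0.5933 -0.0111  0.    ]
station top [304.  216.4] 0.58 [ 0.511  -0.0883  0.    ]
station side [288.2 249.1] 0.57 [ 0.5861 -0.0138  0.    ]
```

View pics/top0.png

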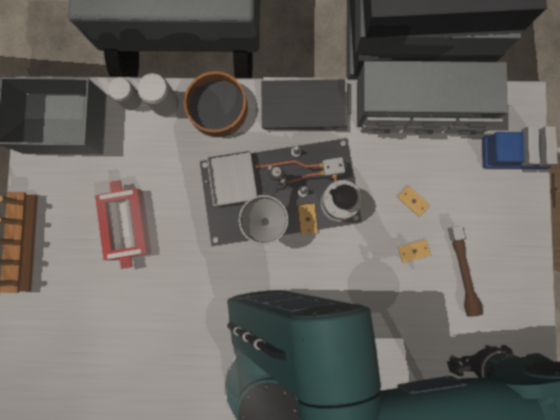

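View pics/side0.png

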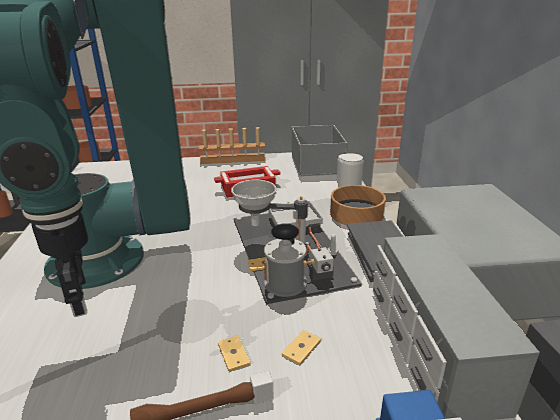

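The top view shows the sub-plate tilted slightly, with the button near (344,197), the funnel at (264,219), the metering block at (333,167) and the post near (278,172). In the side view the button is near (285,231), but the network said row 252, so I'll refine that.

Run:
```python
import cv2
a=cv2.imread('pics/top0.png')[125:260,190:380];b=cv2.imread('pics/side0.png')[170:310,220:370]
cv2.imwrite('pics/t0z.png',cv2.resize(a,None,fx=4,fy=4,interpolation=2))
cv2.imwrite('pics/s0z.png',cv2.resize(b,None,fx=4,fy=4,interpolation=2))
```

```text
(no output)
```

View pics/t0z.png

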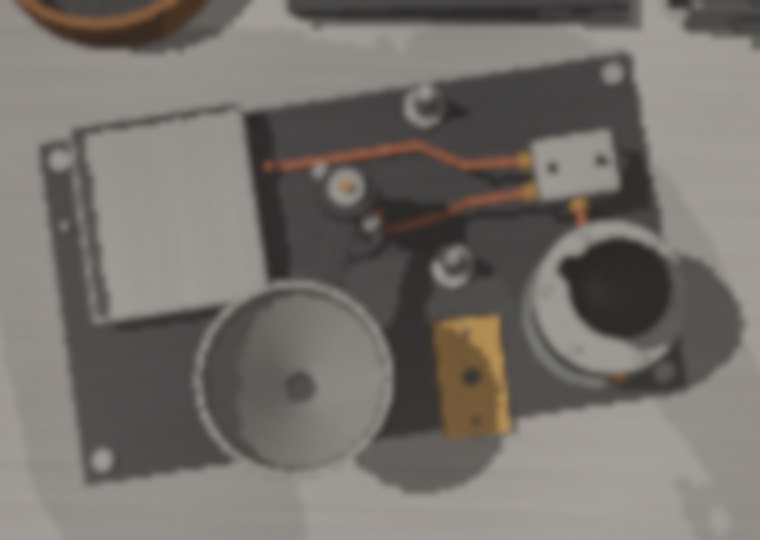

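View pics/s0z.png

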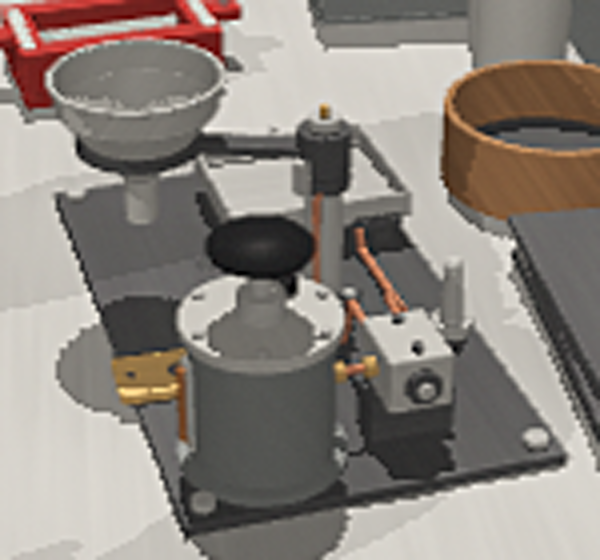

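Zoomed: post top at top (276.8,171.5), funnel mouth at top (263,219), button dome at side (285.5,229), and the gland with a short pin at side (327,267). Next I fit the station pose from the plate corners and check it.

```bash
cat >> h.py <<'E'
C={(-1,1):(200,161.2)}
E
python3 - <<'E'
from h import *
np.set_printoptions(precision=4,suppress=True)
# station: +x away from robot, +y left ; corners top image
cs=[((.135,.235),(200.3,161.3)),((.135,-.235),(347.5,138.8)),((-.135,-.235),(362.3,221.2)),((-.135,.235),(211.8,245.6))]
L=np.array([c[0] for c in cs]);W=np.array([atz('top',c[1],.01)[:2] for c in cs]);print(W)
Lc=L-L.mean(0);Wc=W-W.mean(0)
th=np.arctan2((Lc[:,0]*Wc[:,1]-Lc[:,1]*Wc[:,0]).sum(),(Lc*Wc).sum());R=np.array([[np.cos(th),-np.sin(th)],[np.sin(th),np.cos(th)]])
t=W.mean(0)-R@L.mean(0);print('th',th,'t',t,'res',W-(L@R.T+t))
f=lambda x,y,z:np.r_[R@[x,y]+t,z]
for n,p in dict(pump=(-.065,-.175,.186),meter=(.04,-.17,.08),gland=(.04,-.2,.062),post=(.035,0,.178),tray=(.059,.138,.03)).items():
    X=f(*p);print(n,X,proj('top',X),proj('side',X))
print('btn',tri((344,198),(285.5,229)), atz('top',(344,198),.186),atz('side',(285.5,228.5),.186))
fm=atz('top',(263.2,219),.196);print('fm',fm,atz('side',(254,188),.196))
a=f(.035,0,.146);d=fm-a;print(np.hypot(*d[:2]),'local ang',np.degrees(np.arctan2(d[1],d[0])-th))
# tray local direction
print(np.degrees(np.arctan2(.138,.024)))
E
```

```text
[[ 0.6787  0.2384]
 [ 0.7558 -0.2215]
 [ 0.4979 -0.2674]
 [ 0.4162  0.1944]]
th 0.17071868540105722 t [ 0.5871 -0.014 ] res [[-0.0015 -0.002 ]
 [-0.0043  0.0012]
 [ 0.0039  0.0011]
 [ 0.002  -0.0003]]
pump [ 0.5528 -0.1975  0.186 ] [345.9452 196.3577] [283.5114 227.3656]
meter [ 0.6554 -0.1748  0.08  ] [334.361  166.1781] [320.4975 254.6057]
gland [ 0.6605 -0.2043  0.062 ] [343.6972 165.7086] [324.2047 266.1884]
post [ 0.6216 -0.0081  0.178 ] [277.0427 171.0923] [299.7087 196.1992]
tray [0.6218 0.132  0.03  ] [232.9775 178.6995] [293.4999 217.5855]
btn [ 0.5538 -0.1933  0.1779] [ 0.5482 -0.1922  0.186 ] [ 0.5572 -0.2038  0.186 ]
fm [0.487  0.0266 0.196 ] [0.4899 0.0279 0.196 ]
0.13897631727746948 local ang 155.7890481081218
80.13419305691563
```

Request:
apply_moves:
  deltas:
    - {"slide": [20, -8, 0], "dr": [0, 0, 0], "claw": 1}
    - {"slide": [50, -19, 0], "dr": [0, 0, 0], "claw": 1}
    - {"slide": [85, -32, 0], "dr": [0, 0, 0], "claw": 1}
    - {"slide": [120, -45, 0], "dr": [0, 0, 0], "claw": 1}
    - {"slide": [155, -58, 0], "dr": [0, 0, 0], "claw": 1}
    - {"slide": [190, -71, 0], "dr": [0, 0, 0], "claw": 1}
    - {"slide": [225, -84, 0], "dr": [0, 0, 0], "claw": 1}
    - {"slide": [260, -97, 0], "dr": [0, 0, 0], "claw": 1}
    - {"slide": [295, -110, 0], "dr": [0, 0, 0], "claw": 1}
    - {"slide": [330, -124, 0], "dr": [0, 0, 0], "claw": 1}
    - {"slide": [365, -137, 0], "dr": [0, 0, 0], "claw": 1}
    - {"slide": [400, -150, 0], "dr": [0, 0, 0], "claw": 1}
  newtons: 40

```text
clock: 1.9
position: [0.4935, -0.2401, 0.2454]
ee_rot: [0.989, 0.148, 0.0, 0.0]
ft_force: [-0.3, -0.4, -0.6]
grip_width: -0.0005
```

Request:
apply_moves:
  deltas:
    - {"slide": [30, -11, 0], "dr": [0, 0, 0], "claw": 1}
    - {"slide": [55, -21, 10], "dr": [0, 0, 0], "claw": 1}
    - {"slide": [69, -26, 20], "dr": [0, 0, 0], "claw": 1}
    - {"slide": [69, -26, 27], "dr": [0, 0, 0], "claw": 1}
    - {"slide": [69, -26, 27], "dr": [0, 0, 0], "claw": 1}

```text
clock: 2.32
position: [0.5499, -0.1962, 0.2164]
ee_rot: [0.989, 0.148, -0.001, -0.001]
ft_force: [0.4, 0.2, 0.5]
grip_width: 0.0002
```

Run:
```python
from h import *
shot('top','t1.png',(190,125,380,260),4);shot('side','s1.png',(200,130,380,310),3)
o=status.get_obs();print(o['position'],o['ee_rot'],o['ft_force'],o['grip_width'])
p=o['position'];print(proj('side',p-[0,0,.014]),proj('top',p-[0,0,.014]))
```

```text
[ 0.54970916 -0.19722684  0.2182129 ] [ 9.89064351e-01  1.47484081e-01 -3.78266466e-04 -1.10190690e-04] [-0.63970262 -0.03616018  0.35875618] -0.00044526889404137475
[282.2029382  221.11836658] [346.58661464 196.6974863 ]
```

View pics/s1.png

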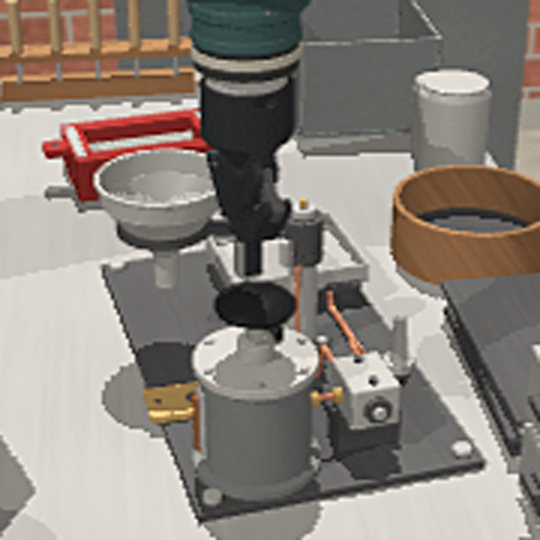

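View pics/t1.png

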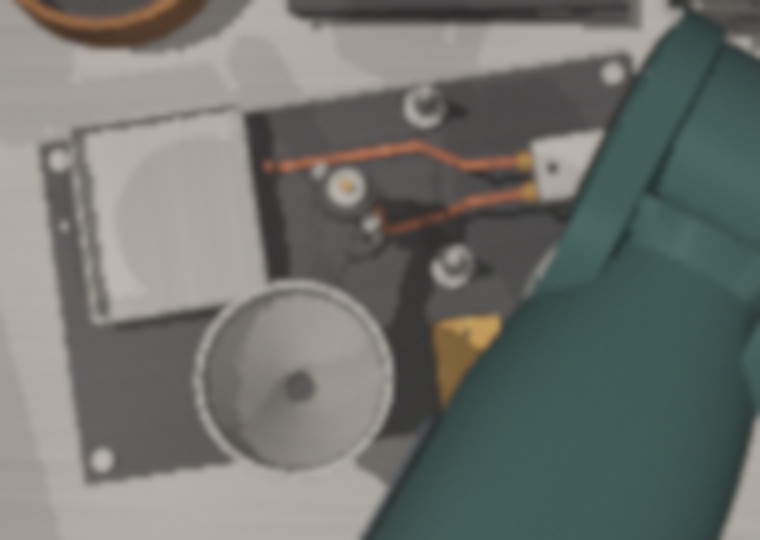

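The side view shows the closed fingertip at about (283,221), just above the dome centred near (285.7,231). The pin is still in. I shift about 3 mm in +x and make a first measured stroke.

Request:
apply_moves:
  deltas:
    - {"slide": [3, 1, 10], "dr": [0, 0, 0], "claw": 1}
    - {"slide": [3, 1, 16], "dr": [0, 0, 0], "claw": 1}
    - {"slide": [3, 1, 24], "dr": [0, 0, 0], "claw": 1}
    - {"slide": [3, 1, 32], "dr": [0, 0, 0], "claw": 1}
    - {"slide": [3, 1, 38], "dr": [0, 0, 0], "claw": 1}
    - {"slide": [3, 1, 38], "dr": [0, 0, 0], "claw": 1}
    - {"slide": [3, 1, 38], "dr": [0, 0, 0], "claw": 1}

```text
clock: 3.0
position: [0.5536, -0.1975, 0.1805]
ee_rot: [0.989, 0.147, 0.0, 0.001]
ft_force: [-1.6, -1.4, 9.7]
grip_width: 0.0001
```

Run:
```python
from h import *
shot('side','s2.png',(200,130,380,310),3)
o=status.get_obs();print(o['position'],o['ft_force'])
```

```text
[ 0.55358313 -0.19746609  0.18061287] [-0.89965479 -2.21739114  9.6697624 ]
```

View pics/s2.png

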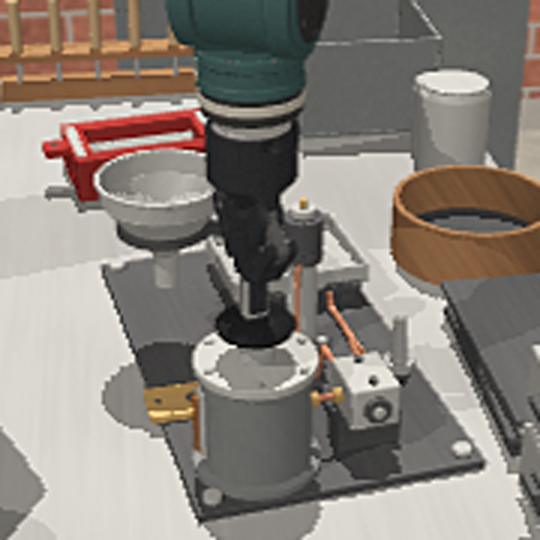

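The dome is down onto its rod and the force is 9.7 N, so it hasn't bottomed. I'll go a little deeper to find the bottom within this stroke.

Request:
apply_moves:
  deltas:
    - {"slide": [0, 0, 2], "dr": [0, 0, 0], "claw": 1}
    - {"slide": [0, 0, 2], "dr": [0, 0, 0], "claw": 1}

```text
clock: 3.22
position: [0.5536, -0.1975, 0.1786]
ee_rot: [0.989, 0.147, 0.0, 0.001]
ft_force: [-2.1, -0.8, 12.0]
grip_width: 0.0002
```

Request:
apply_moves:
  deltas:
    - {"slide": [0, 0, 1.5], "dr": [0, 0, 0], "claw": 1}
    - {"slide": [0, 0, 1.5], "dr": [0, 0, 0], "claw": 1}

```text
clock: 3.38
position: [0.5536, -0.1975, 0.178]
ee_rot: [0.989, 0.147, 0.001, 0.001]
ft_force: [-3.8, -1.2, 17.1]
grip_width: 0.0
```

It bottomed at TCP z≈0.178, as expected. I let it up and check the pin.

Request:
apply_moves:
  deltas:
    - {"slide": [0, 0, -8], "dr": [0, 0, 0], "claw": 1}
    - {"slide": [0, 0, -18], "dr": [0, 0, 0], "claw": 1}
    - {"slide": [0, 0, -28], "dr": [0, 0, 0], "claw": 1}
    - {"slide": [0, 0, -28], "dr": [0, 0, 0], "claw": 1}
    - {"slide": [0, 0, -28], "dr": [0, 0, 0], "claw": 1}

```text
clock: 3.8
position: [0.5537, -0.1969, 0.2048]
ee_rot: [0.989, 0.148, 0.0, 0.0]
ft_force: [-0.3, -1.0, -0.3]
grip_width: 0.0001
```

```bash
cat > pin.py <<'E'
import sys
from h import *
n=sys.argv[1]
shot('side','s%s.png'%n,(270,190,370,310),5)
o=status.get_obs();print(o['clock'],o['position'],o['ft_force'])
for d in pinpoint('pin_tip','side')[:2]: print('tip',d)
for d in pinpoint('pin_gland','side')[:1]: print('gland',d)
E
python3 pin.py 3
```

```text
3.85 [ 0.55348784 -0.19672142  0.20428939] [-0.20317413  0.42076458 -0.36912876]
tip {'point': [255.4, 190.5], 'conf': 0.7}
gland {'point': [325.1, 267.8], 'conf': 0.9}
```

View pics/s3.png

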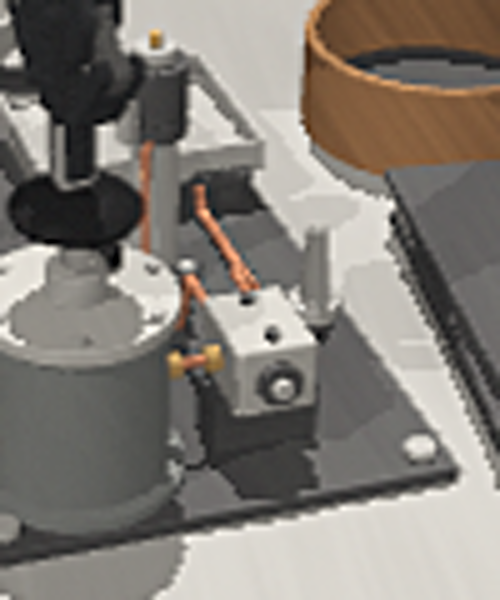

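The pin is still in: a small bright disc on the gland at zoom (283,385). The button is up. Stroke 2.

Request:
apply_moves:
  deltas:
    - {"slide": [0, 0, 8], "dr": [0, 0, 0], "claw": 1}
    - {"slide": [0, 0, 18], "dr": [0, 0, 0], "claw": 1}
    - {"slide": [0, 0, 26], "dr": [0, 0, 0], "claw": 1}
    - {"slide": [0, 0, 28], "dr": [0, 0, 0], "claw": 1}
    - {"slide": [0, 0, 28], "dr": [0, 0, 0], "claw": 1}

```text
clock: 4.37
position: [0.554, -0.1968, 0.1779]
ee_rot: [0.989, 0.148, 0.001, 0.001]
ft_force: [-4.0, 1.8, 23.2]
grip_width: 0.0002
```

Request:
apply_moves:
  deltas:
    - {"slide": [0, 0, -8], "dr": [0, 0, 0], "claw": 1}
    - {"slide": [0, 0, -18], "dr": [0, 0, 0], "claw": 1}
    - {"slide": [0, 0, -28], "dr": [0, 0, 0], "claw": 1}
    - {"slide": [0, 0, -28], "dr": [0, 0, 0], "claw": 1}
    - {"slide": [0, 0, -28], "dr": [0, 0, 0], "claw": 1}

```text
clock: 4.78
position: [0.5537, -0.1966, 0.2044]
ee_rot: [0.989, 0.148, -0.0, 0.0]
ft_force: [-0.9, 0.1, 0.6]
grip_width: 0.0
```

```bash
python3 pin.py 4
```

```text
4.8333 [ 0.55354538 -0.19655623  0.20404799] [-0.16025681  0.65897368 -0.31680171]
gland {'point': [325.7, 267.8], 'conf': 0.56}
```

View pics/s4.png

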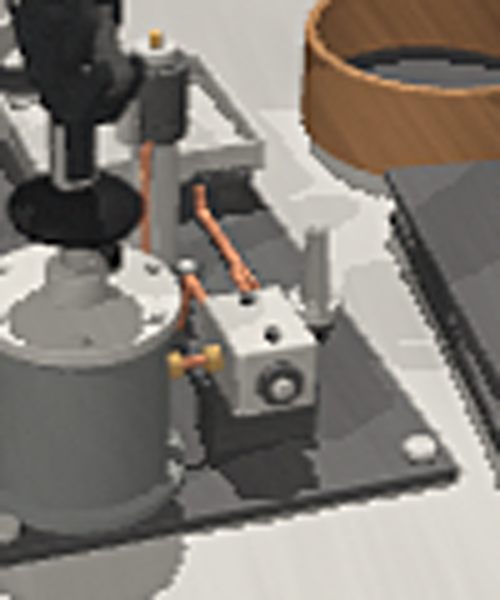

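The pin at zoom (283,385) has not moved. Stroke 3.

Request:
apply_moves:
  deltas:
    - {"slide": [0, 0, 8], "dr": [0, 0, 0], "claw": 1}
    - {"slide": [0, 0, 18], "dr": [0, 0, 0], "claw": 1}
    - {"slide": [0, 0, 26], "dr": [0, 0, 0], "claw": 1}
    - {"slide": [0, 0, 28], "dr": [0, 0, 0], "claw": 1}
    - {"slide": [0, 0, 28], "dr": [0, 0, 0], "claw": 1}

```text
clock: 5.35
position: [0.554, -0.1968, 0.1779]
ee_rot: [0.989, 0.148, 0.001, 0.001]
ft_force: [-4.0, 1.4, 22.8]
grip_width: 0.0001
```

Request:
apply_moves:
  deltas:
    - {"slide": [0, 0, -8], "dr": [0, 0, 0], "claw": 1}
    - {"slide": [0, 0, -18], "dr": [0, 0, 0], "claw": 1}
    - {"slide": [0, 0, -28], "dr": [0, 0, 0], "claw": 1}
    - {"slide": [0, 0, -28], "dr": [0, 0, 0], "claw": 1}
    - {"slide": [0, 0, -28], "dr": [0, 0, 0], "claw": 1}

```text
clock: 5.77
position: [0.5537, -0.1966, 0.2045]
ee_rot: [0.989, 0.148, 0.0, -0.0]
ft_force: [0.1, -0.0, -0.2]
grip_width: -0.0
```

```bash
python3 pin.py 5
```

```text
5.8167 [ 0.55354495 -0.19655774  0.20402654] [-0.38815949 -0.28750388 -0.37863806]
gland {'point': [326.9, 267.0], 'conf': 0.89}
```

View pics/s5.png

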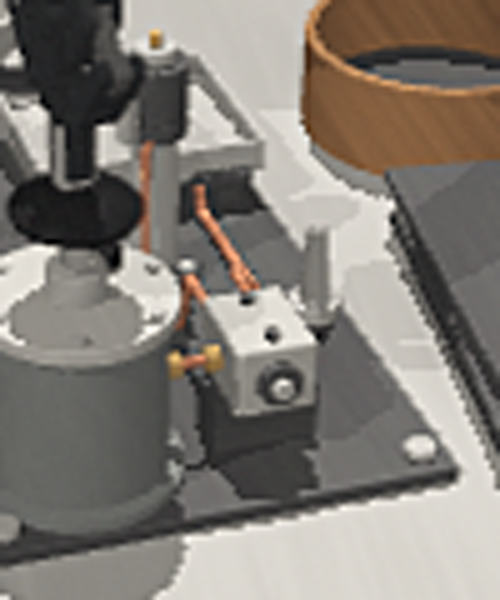

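Still in. Stroke 4.

Request:
apply_moves:
  deltas:
    - {"slide": [0, 0, 8], "dr": [0, 0, 0], "claw": 1}
    - {"slide": [0, 0, 18], "dr": [0, 0, 0], "claw": 1}
    - {"slide": [0, 0, 26], "dr": [0, 0, 0], "claw": 1}
    - {"slide": [0, 0, 28], "dr": [0, 0, 0], "claw": 1}
    - {"slide": [0, 0, 28], "dr": [0, 0, 0], "claw": 1}

```text
clock: 6.33
position: [0.554, -0.1968, 0.1779]
ee_rot: [0.989, 0.148, 0.001, 0.001]
ft_force: [-4.1, 1.7, 23.4]
grip_width: 0.0001
```

Request:
apply_moves:
  deltas:
    - {"slide": [0, 0, -8], "dr": [0, 0, 0], "claw": 1}
    - {"slide": [0, 0, -18], "dr": [0, 0, 0], "claw": 1}
    - {"slide": [0, 0, -28], "dr": [0, 0, 0], "claw": 1}
    - {"slide": [0, 0, -28], "dr": [0, 0, 0], "claw": 1}
    - {"slide": [0, 0, -28], "dr": [0, 0, 0], "claw": 1}

```text
clock: 6.75
position: [0.5537, -0.1967, 0.2045]
ee_rot: [0.989, 0.148, 0.0, 0.0]
ft_force: [-0.0, 0.3, 0.1]
grip_width: 0.0001
```

```bash
python3 pin.py 6
```

```text
6.8 [ 0.5535397  -0.19658785  0.20401541] [-0.14190584 -0.41448235  0.56176745]
tip {'point': [329.0, 270.1], 'conf': 0.45}
gland {'point': [325.3, 265.8], 'conf': 0.59}
```

View pics/s6.png

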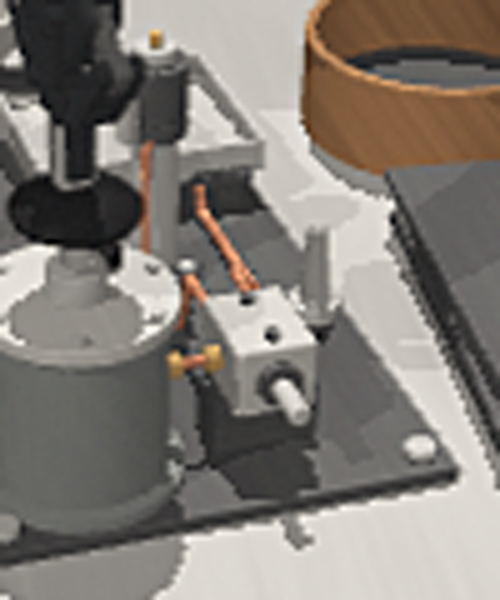

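The pin is out after stroke 4: its tip is at zoom (297,410), which is image (329.5,272). I'll check that length against 28 mm while working out the funnel push.

```bash
cat >> h.py <<'E'
TH=.1707;TT=np.array([.5871,-.014])
def st(x,y,z):
    c,s=np.cos(TH),np.sin(TH); return np.array([c*x-s*y+TT[0],s*x+c*y+TT[1],z])
def ee():
    o=status.get_obs();from_q=o['ee_rot'];from scipy.spatial.transform import Rotation as R
    return np.array(o['position']),R.from_quat(from_q).as_matrix(),o
AX=np.array([.6216,-.0081])
def finger(phi,off):
    p=np.radians(phi);c=AX+.14*np.array([np.cos(p),np.sin(p)]);m=np.array([np.sin(p),-np.cos(p)]);return c-off*m
E
python3 - <<'E'
from h import *
g=proj('side',st(.04,-.2,.062))
for e in(.004,.016,.028): print(e,proj('side',st(.04,-.2-e,.062))-g)
p,R,o=ee()
w=finger(165.6,.1);d=np.r_[w,.24]-p;print(w,R.T@d*1000,o['q'])
E
```

```text
0.004 [0.53394272 0.83068025]
0.016 [2.15457985 3.351983  ]
0.028 [3.8040153  5.91808869]
[ 0.46112937 -0.07014173] [ -51.31319515 -147.86596778  -35.91722098] [-4.79924785e-01  3.85223141e-01  2.24884553e-02  1.20933655e+00
 -4.54432851e-06  2.36487033e+00]
```

The expected tip offset from the gland when fully out is (3.8,5.9) px and I see about (3.5,5.5), so the pin is fully out and pumping is done. Next I lift off, rotate and move beside the funnel.

Request:
apply_moves:
  deltas:
    - {"slide": [0, 0, -20], "dr": [0, 0, 0], "claw": 1}
    - {"slide": [0, 0, -36], "dr": [0, 0, -5], "claw": 1}
    - {"slide": [-5, -15, -36], "dr": [0, 0, -11], "claw": 1}
    - {"slide": [-10, -30, -36], "dr": [0, 0, -17], "claw": 1}
    - {"slide": [-16, -46, -36], "dr": [0, 0, -23], "claw": 1}
    - {"slide": [-22, -62, -36], "dr": [0, 0, -29], "claw": 1}
    - {"slide": [-28, -78, -36], "dr": [0, 0, -35], "claw": 1}
    - {"slide": [-34, -94, -36], "dr": [0, 0, -41], "claw": 1}
    - {"slide": [-39, -110, -36], "dr": [0, 0, -47], "claw": 1}
    - {"slide": [-44, -126, -36], "dr": [0, 0, -53], "claw": 1}
    - {"slide": [-48, -138, -36], "dr": [0, 0, -59], "claw": 1}
    - {"slide": [-51, -148, -36], "dr": [0, 0, -65], "claw": 1}

```text
clock: 7.9
position: [0.4607, -0.0692, 0.2403]
ee_rot: [0.753, 0.658, -0.0, -0.0]
ft_force: [0.1, -0.9, -0.6]
grip_width: 0.0001
```

Request:
apply_moves:
  deltas:
    - {"slide": [0, 0, 0], "dr": [0, 0, -6], "claw": 1}
    - {"slide": [0, 0, 0], "dr": [0, 0, -13], "claw": 1}
    - {"slide": [0, 0, 0], "dr": [0, 0, -20], "claw": 1}
    - {"slide": [0, 0, 0], "dr": [0, 0, -27], "claw": 1}
    - {"slide": [0, 0, 0], "dr": [0, 0, -34], "claw": 1}
    - {"slide": [0, 0, 0], "dr": [0, 0, -41], "claw": 1}
    - {"slide": [0, 0, 0], "dr": [0, 0, -48], "claw": 1}
    - {"slide": [0, 0, 0], "dr": [0, 0, -55], "claw": 1}
    - {"slide": [0, 0, 0], "dr": [0, 0, -62], "claw": 1}
    - {"slide": [0, 0, 0], "dr": [0, 0, -69], "claw": 1}
    - {"slide": [0, 0, 0], "dr": [0, 0, -76], "claw": 1}
    - {"slide": [0, 0, 0], "dr": [0, 0, -83], "claw": 1}

```text
clock: 8.9
position: [0.4614, -0.07, 0.2402]
ee_rot: [0.127, 0.992, 0.0, -0.0]
ft_force: [0.5, 0.5, 0.3]
grip_width: -0.0002
```

Run:
```python
from h import *
np.set_printoptions(precision=4,suppress=True)
p,R,o=ee();print(p,R,o['q'],o['clock'],o['ft_force'])
shot('side','s7.png',(200,130,380,310),3);shot('top','t7.png',(190,125,380,260),4)
print(R.T@(np.r_[finger(165.6,.1),.170]-p)*1000)
```

```text
[ 0.4614 -0.07    0.2402] [[-0.9675  0.2529 -0.0008]
 [ 0.2529  0.9675  0.0003]
 [ 0.0009  0.0001 -1.    ]] [-0.3253  0.1657 -0.1925  1.2135 -0.     -0.0697] 8.9 [0.4948 0.5353 0.2722]
[ 0.1752 -0.258  70.2082]
```

View pics/s7.png

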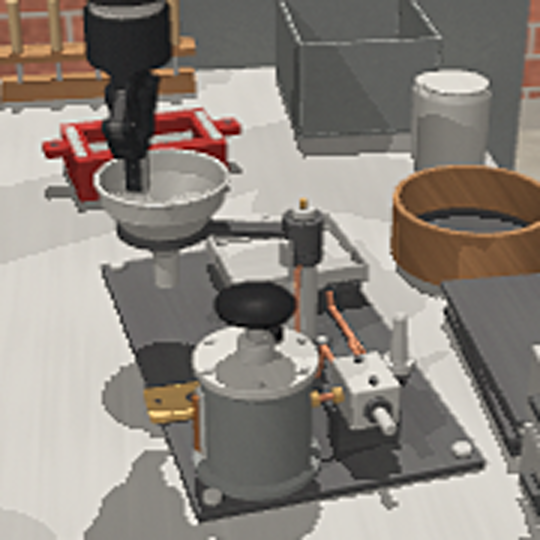

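View pics/t7.png

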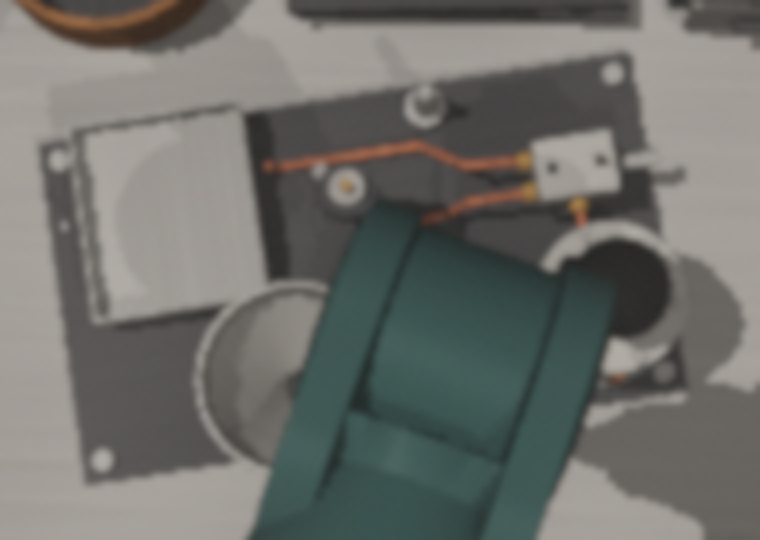

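The pin is out and the button is up in both views. The finger is beside the funnel and by calculation 20 mm clear of it. I descend with a force check partway.

Request:
apply_moves:
  deltas:
    - {"slide": [0, 0, 15], "dr": [0, 0, 0], "claw": 1}
    - {"slide": [0, 0, 30], "dr": [0, 0, 0], "claw": 1}
    - {"slide": [0, 0, 38], "dr": [0, 0, 0], "claw": 1}
    - {"slide": [0, 0, 44], "dr": [0, 0, 0], "claw": 1}

```text
clock: 9.33
position: [0.4612, -0.0699, 0.1958]
ee_rot: [0.132, 0.991, 0.0, -0.001]
ft_force: [0.0, 0.0, -0.1]
grip_width: -0.0001
```

Request:
apply_moves:
  deltas:
    - {"slide": [0, 0, 8], "dr": [0, 0, 0], "claw": 1}
    - {"slide": [0, 0, 16], "dr": [0, 0, 0], "claw": 1}
    - {"slide": [0, 0, 22], "dr": [0, 0, 0], "claw": 1}
    - {"slide": [0, 0, 22], "dr": [0, 0, 0], "claw": 1}

```text
clock: 9.67
position: [0.4612, -0.0699, 0.1737]
ee_rot: [0.131, 0.991, 0.0, -0.001]
ft_force: [-0.2, -0.4, 0.5]
grip_width: -0.0
```

```bash
cat > plan.py <<'E'
import sys
from h import *
from scipy.spatial.transform import Rotation as Ro
np.set_printoptions(precision=1,suppress=True)
p,R,o=ee();print(o['clock'],p.round(4),o['ft_force'].round(1))
z=.174
# rows: phi from a to b, offset from oa to ob
a,b,n,oa,ob=map(float,sys.argv[1:6])
psi0=np.degrees(np.arctan2(R[1,0],R[0,0]))
for i in range(1,int(n)+1):
    t=i/n;phi=a+(b-a)*t;off=oa+(ob-oa)*t
    d=R.T@(np.r_[finger(phi,off),z]-p)*1000
    print(round(phi,1),d,'drz',round((psi0-phi+180)%360-180,1))
E
python3 - <<'E'
from h import *
shot('side','s8.png',(200,130,380,310),3)
E
python3 plan.py 165.6 165.6 4 .1 .078
python3 plan.py 165.6 140 12 .08 .08
```

```text
9.7167 [ 0.5 -0.1  0.2] [-0.5 -0.   0.2]
165.6 [0.3 5.3 0.4] drz -0.6
165.6 [ 0.4 10.8  0.4] drz -0.6
165.6 [ 0.4 16.3  0.4] drz -0.6
165.6 [ 0.5 21.8  0.4] drz -0.6
9.7167 [ 0.5 -0.1  0.2] [-0.5 -0.   0.2]
163.5 [ 3.4 25.   0.4] drz 1.5
161.3 [ 6.1 30.3  0.4] drz 3.7
159.2 [ 8.7 35.8  0.4] drz 5.8
157.1 [11.  41.3  0.4] drz 7.9
154.9 [13.1 46.9  0.4] drz 10.1
152.8 [15.1 52.6  0.4] drz 12.2
150.7 [16.8 58.4  0.4] drz 14.3
148.5 [18.3 64.2  0.4] drz 16.5
146.4 [19.5 70.   0.4] drz 18.6
144.3 [20.6 76.   0.4] drz 20.7
142.1 [21.4 81.9  0.4] drz 22.9
140.0 [22.  87.9  0.4] drz 25.0
```

View pics/s8.png

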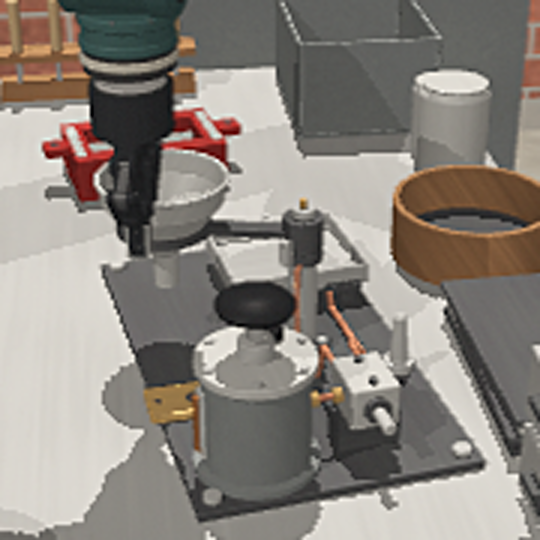

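The finger stands in front of and outside the funnel wall, with no contact force. I push along the arc.

Request:
apply_moves:
  deltas:
    - {"slide": [0, 6, 0], "dr": [0, 0, 0], "claw": 1}
    - {"slide": [0.5, 12, 0], "dr": [0, 0, 0], "claw": 1}
    - {"slide": [0.5, 17, 0], "dr": [0, 0, 0], "claw": 1}
    - {"slide": [1, 21, 0], "dr": [0, 0, 0], "claw": 1}
    - {"slide": [3.5, 25, 0], "dr": [0, 0, 1.5], "claw": 1}
    - {"slide": [6, 30, 0], "dr": [0, 0, 3.5], "claw": 1}
    - {"slide": [8.5, 36, 0], "dr": [0, 0, 6], "claw": 1}
    - {"slide": [11, 41, 0], "dr": [0, 0, 8], "claw": 1}
    - {"slide": [13, 47, 0], "dr": [0, 0, 10], "claw": 1}

```text
clock: 10.47
position: [0.4612, -0.0208, 0.175]
ee_rot: [0.217, 0.976, -0.0, 0.0]
ft_force: [-1.4, -1.8, 0.2]
grip_width: 0.0002
```

```bash
python3 - <<'E'
from h import *
shot('side','s9.png',(200,130,380,310),3);shot('top','t9.png',(190,125,380,260),4)
for c in('top','side'):
    for d in pinpoint('funnel_mouth',c)[:1]:
        X=atz(c,d['point'],.196);e=X[:2]-AX;print(c,d,X,np.hypot(*e),np.degrees(np.arctan2(e[1],e[0])))
E
python3 plan.py 154.9 130 12 .08 .08
```

```text
top {'point': [254.7, 219.9], 'conf': 0.92} [0.48428174 0.04948932 0.196     ] 0.14890545689374735 157.24751929684246
side {'point': [258.2, 184.5], 'conf': 0.67} [0.50371724 0.05128479 0.196     ] 0.13199582713912086 153.26279823494974
10.6667 [ 0.5 -0.   0.2] [-0.1  0.1 -0.6]
152.8 [3.2 4.9 0.9] drz 2.3
150.8 [ 5.8 10.1  0.9] drz 4.4
148.7 [ 8.2 15.4  0.9] drz 6.4
146.6 [10.5 20.8  0.9] drz 8.5
144.5 [12.5 26.3  0.9] drz 10.6
142.4 [14.3 31.8  0.9] drz 12.7
140.4 [15.9 37.5  0.9] drz 14.7
138.3 [17.3 43.1  0.9] drz 16.8
136.2 [18.5 48.8  0.9] drz 18.9
134.2 [19.5 54.6  0.9] drz 21.0
132.1 [20.3 60.4  0.9] drz 23.0
130.0 [20.9 66.2  0.9] drz 25.1
```

View pics/s9.png

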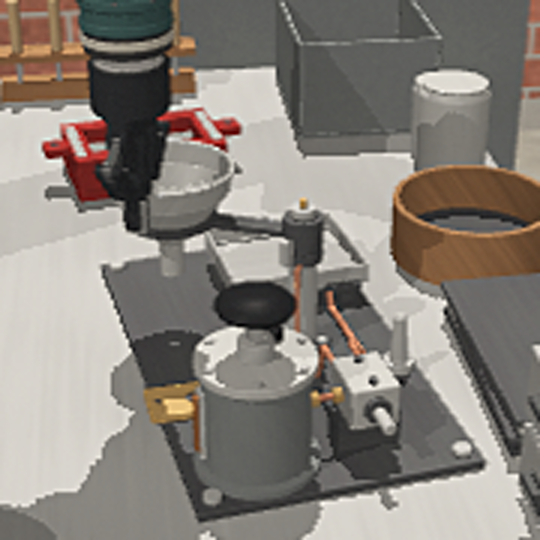

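View pics/t9.png

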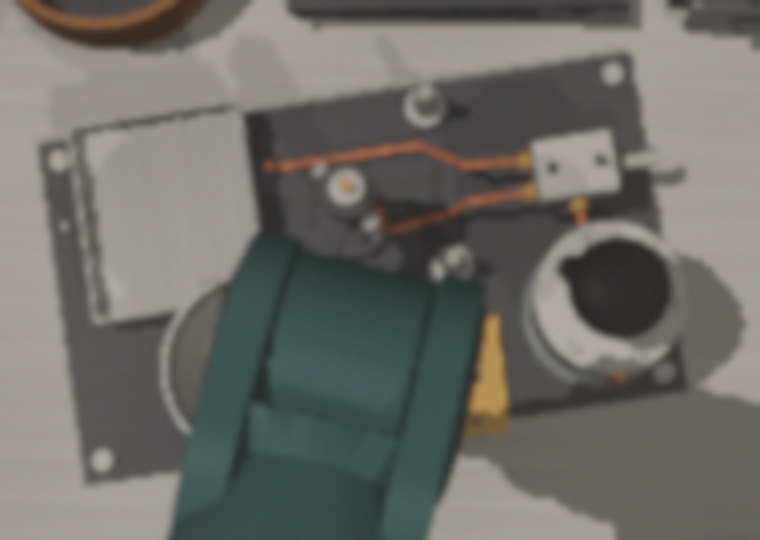

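The funnel is moving round as planned: about 155°, rim at top zoom (165,365), with a pushing force of 2 N. I continue.

Request:
apply_moves:
  deltas:
    - {"slide": [3, 5, 0], "dr": [0, 0, 2], "claw": 1}
    - {"slide": [6, 10, 0], "dr": [0, 0, 4], "claw": 1}
    - {"slide": [8, 15, 0], "dr": [0, 0, 6], "claw": 1}
    - {"slide": [10.5, 21, 0], "dr": [0, 0, 8.5], "claw": 1}
    - {"slide": [12.5, 26, 0], "dr": [0, 0, 10.5], "claw": 1}
    - {"slide": [14, 32, 0], "dr": [0, 0, 12.5], "claw": 1}
    - {"slide": [16, 37.5, 0], "dr": [0, 0, 14.5], "claw": 1}
    - {"slide": [17, 43, 0], "dr": [0, 0, 17], "claw": 1}
    - {"slide": [18.5, 49, 0], "dr": [0, 0, 19], "claw": 1}
    - {"slide": [19.5, 54.5, 0], "dr": [0, 0, 21], "claw": 1}
    - {"slide": [20, 60, 0], "dr": [0, 0, 23], "claw": 1}
    - {"slide": [21, 66, 0], "dr": [0, 0, 25], "claw": 1}

```text
clock: 11.67
position: [0.47, 0.0473, 0.1747]
ee_rot: [0.423, 0.906, -0.0, -0.0]
ft_force: [-0.2, -1.1, -0.3]
grip_width: 0.0
```

```bash
python3 - <<'E'
from h import *
shot('side','s10.png',(200,130,380,310),3)
E
python3 plan.py 130 105 12 .08 .08
```

```text
11.7167 [0.5 0.  0.2] [-0.3  0.3 -0.4]
127.9 [2.6 4.9 0.7] drz 1.9
125.8 [ 5.2 10.1  0.7] drz 4.0
123.8 [ 7.7 15.5  0.7] drz 6.1
121.7 [ 9.9 20.9  0.7] drz 8.2
119.6 [12.  26.4  0.7] drz 10.2
117.5 [13.9 31.9  0.7] drz 12.3
115.4 [15.5 37.5  0.7] drz 14.4
113.3 [17.  43.2  0.7] drz 16.5
111.2 [18.2 48.9  0.7] drz 18.6
109.2 [19.2 54.7  0.7] drz 20.7
107.1 [20.  60.5  0.7] drz 22.7
105.0 [20.7 66.4  0.7] drz 24.8
```

View pics/s10.png

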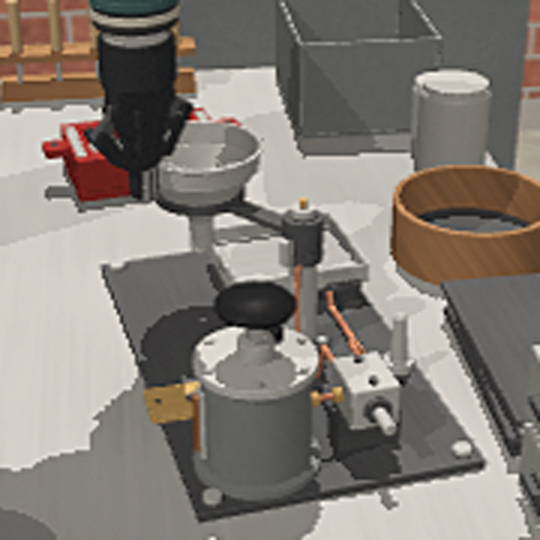

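The funnel is near 130° and still seated in the ring, with the fingers on its trailing side. I continue.

Request:
apply_moves:
  deltas:
    - {"slide": [2.5, 5, 0], "dr": [0, 0, 2], "claw": 1}
    - {"slide": [5, 10, 0], "dr": [0, 0, 4], "claw": 1}
    - {"slide": [7.5, 15.5, 0], "dr": [0, 0, 6], "claw": 1}
    - {"slide": [10, 21, 0], "dr": [0, 0, 8], "claw": 1}
    - {"slide": [12, 26.5, 0], "dr": [0, 0, 10], "claw": 1}
    - {"slide": [14, 32, 0], "dr": [0, 0, 12.5], "claw": 1}
    - {"slide": [15.5, 37.5, 0], "dr": [0, 0, 14.5], "claw": 1}
    - {"slide": [17, 43, 0], "dr": [0, 0, 16.5], "claw": 1}
    - {"slide": [18, 49, 0], "dr": [0, 0, 18.5], "claw": 1}
    - {"slide": [19, 54.5, 0], "dr": [0, 0, 20.5], "claw": 1}
    - {"slide": [20, 60.5, 0], "dr": [0, 0, 22.5], "claw": 1}
    - {"slide": [20.5, 66, 0], "dr": [0, 0, 25], "claw": 1}

```text
clock: 12.72
position: [0.5074, 0.1055, 0.1746]
ee_rot: [0.609, 0.793, -0.0, -0.0]
ft_force: [-3.0, 0.3, -0.5]
grip_width: -0.0004
```

```bash
python3 - <<'E'
from h import *
shot('side','s11.png',(200,130,380,310),3)
E
python3 plan.py 105 88 10 .08 .08
```

```text
12.7667 [0.5 0.1 0.2] [-0.7  0.4 -0.6]
103.3 [2.8 4.2 0.6] drz 1.5
101.6 [5.  8.5 0.6] drz 3.2
99.9 [ 7.1 12.8  0.6] drz 4.9
98.2 [ 9.1 17.2  0.6] drz 6.6
96.5 [10.9 21.6  0.6] drz 8.3
94.8 [12.5 26.1  0.6] drz 10.0
93.1 [14.1 30.6  0.6] drz 11.7
91.4 [15.5 35.2  0.7] drz 13.4
89.7 [16.8 39.8  0.7] drz 15.1
88.0 [17.9 44.4  0.7] drz 16.8
```

View pics/s11.png

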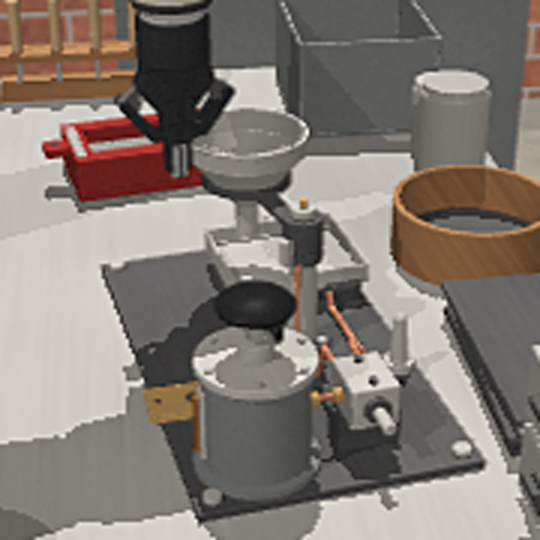

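The funnel is near 105° and approaching the tray. I go to about 93° and then creep.

Request:
apply_moves:
  deltas:
    - {"slide": [3, 4, 0], "dr": [0, 0, 1.5], "claw": 1}
    - {"slide": [5, 8.5, 0], "dr": [0, 0, 3], "claw": 1}
    - {"slide": [7, 13, 0], "dr": [0, 0, 5], "claw": 1}
    - {"slide": [9, 17, 0], "dr": [0, 0, 6.5], "claw": 1}
    - {"slide": [11, 21.5, 0], "dr": [0, 0, 8.5], "claw": 1}
    - {"slide": [12.5, 26, 0], "dr": [0, 0, 10], "claw": 1}
    - {"slide": [13.5, 28.5, 0], "dr": [0, 0, 11], "claw": 1}
    - {"slide": [14, 30.5, 0], "dr": [0, 0, 11.5], "claw": 1}

```text
clock: 13.43
position: [0.5334, 0.1269, 0.1747]
ee_rot: [0.685, 0.729, -0.0, -0.0]
ft_force: [-1.4, 0.7, 0.7]
grip_width: 0.0001
```

Request:
apply_moves:
  deltas:
    - {"slide": [0.5, 2, 0], "dr": [0, 0, 1], "claw": 1}
    - {"slide": [1, 4, 0], "dr": [0, 0, 1.5], "claw": 1}
    - {"slide": [1, 4, 0], "dr": [0, 0, 1.5], "claw": 1}

```text
clock: 13.68
position: [0.5376, 0.1281, 0.1748]
ee_rot: [0.695, 0.719, 0.0, 0.0]
ft_force: [-0.4, 0.5, -1.1]
grip_width: 0.0005
```

```bash
python3 - <<'E'
from h import *
shot('side','s12.png',(200,130,380,310),3)
for d in pinpoint('funnel_mouth','side')[:1]:
        X=atz('side',d['point'],.196);e=X[:2]-AX;print(d,X,np.hypot(*e),np.degrees(np.arctan2(e[1],e[0])))
E
python3 plan.py 91.4 87 4 .08 .08
```

```text
{'point': [293.9, 174.3], 'conf': 0.69} [0.62054838 0.11423294 0.196     ] 0.12233746382704097 90.49252212021442
13.7833 [0.5 0.1 0.2] [-0.2  0.6  0.5]
90.3 [3.3 3.5 0.8] drz 1.7
89.2 [4.7 6.3 0.8] drz 2.8
88.1 [6.1 9.  0.8] drz 3.9
87.0 [ 7.4 11.8  0.9] drz 5.0
```

View pics/s12.png

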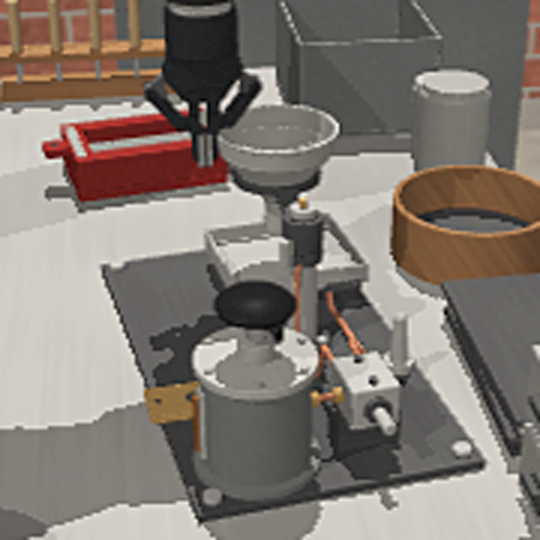

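The funnel is near 91° with no stop force yet. I creep on until the stop shows as a force rise.

Request:
apply_moves:
  deltas:
    - {"slide": [0.5, 1.5, 0], "dr": [0, 0, 0.5], "claw": 1}
    - {"slide": [1, 3, 0], "dr": [0, 0, 1], "claw": 1}
    - {"slide": [1, 3, 0], "dr": [0, 0, 1], "claw": 1}

```text
clock: 14.03
position: [0.5404, 0.1294, 0.1748]
ee_rot: [0.701, 0.713, 0.0, -0.0]
ft_force: [-1.0, 1.0, 0.7]
grip_width: 0.0003
```

Request:
apply_moves:
  deltas:
    - {"slide": [0.5, 1.5, 0], "dr": [0, 0, 0.5], "claw": 1}
    - {"slide": [1, 3, 0], "dr": [0, 0, 1], "claw": 1}
    - {"slide": [1, 3, 0], "dr": [0, 0, 1], "claw": 1}

```text
clock: 14.28
position: [0.5435, 0.1305, 0.1748]
ee_rot: [0.707, 0.707, 0.0, 0.0]
ft_force: [-0.2, -0.0, 0.1]
grip_width: -0.0003
```

Request:
apply_moves:
  deltas:
    - {"slide": [0, 1.5, 0], "dr": [0, 0, 0.5], "claw": 1}
    - {"slide": [0, 3, 0], "dr": [0, 0, 1], "claw": 1}

```text
clock: 14.45
position: [0.5462, 0.1304, 0.1748]
ee_rot: [0.713, 0.701, -0.0, -0.0]
ft_force: [-1.9, 1.0, 0.7]
grip_width: -0.0002
```

Request:
apply_moves:
  deltas:
    - {"slide": [0, 1.5, 0], "dr": [0, 0, 0], "claw": 1}
    - {"slide": [0, 3, 0], "dr": [0, 0, 0], "claw": 1}

```text
clock: 14.62
position: [0.5475, 0.1304, 0.1745]
ee_rot: [0.713, 0.701, -0.001, -0.001]
ft_force: [-21.3, 2.8, 10.7]
grip_width: -0.0002
```

Run:
```python
from h import *
shot('side','s13.png',(200,130,380,310),3);shot('top','t13.png',(190,125,380,260),4)
o=status.get_obs();print(o['position'],o['ft_force'])
for c in ('top','side'):
  for d in pinpoint('funnel_mouth',c)[:1]:
        X=atz(c,d['point'],.196);e=X[:2]-AX;print(d,X,np.hypot(*e),np.degrees(np.arctan2(e[1],e[0])))
```

```text
[0.54736848 0.13042344 0.17461068] [-15.70210148   1.61674686   7.84234754]
{'point': [225.2, 167.7], 'conf': 0.61} [0.62615247 0.13328676 0.196     ] 0.14146003689044603 88.15578813375244
{'point': [295.9, 171.0], 'conf': 0.58} [0.63045022 0.14007553 0.196     ] 0.1484395982294396 86.58190017211389
```

View pics/t13.png

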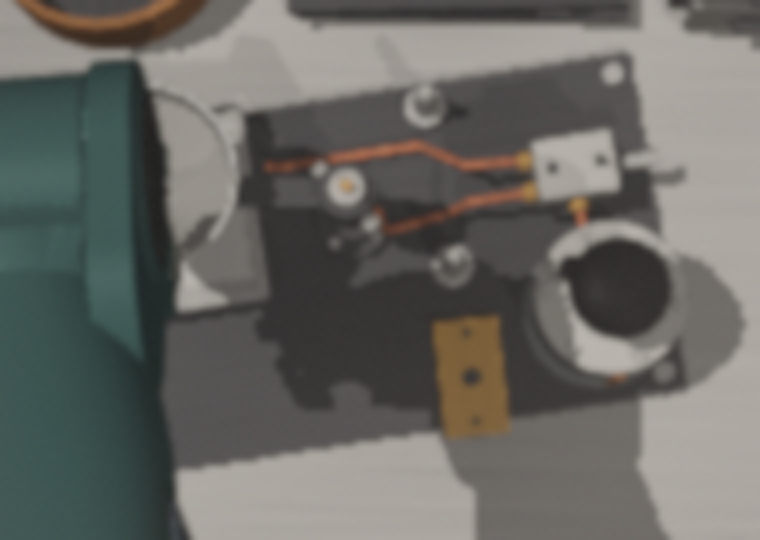

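The force jumped to 21 N, so the funnel is at the far stop (about 88° measured, about 90° expected). I back off along −y of the tool, then lift clear.

Request:
apply_moves:
  deltas:
    - {"slide": [0, -3, 0], "dr": [0, 0, 0], "claw": 1}
    - {"slide": [0, -10, 0], "dr": [0, 0, 0], "claw": 1}
    - {"slide": [0, -25, 0], "dr": [0, 0, 0], "claw": 1}
    - {"slide": [0, -45, 0], "dr": [0, 0, 0], "claw": 1}
    - {"slide": [0, -65, -10], "dr": [0, 0, 0], "claw": 1}
    - {"slide": [0, -85, -30], "dr": [0, 0, 0], "claw": 1}
    - {"slide": [0, -105, -55], "dr": [0, 0, 0], "claw": 1}
    - {"slide": [0, -125, -80], "dr": [0, 0, 0], "claw": 1}
    - {"slide": [0, -145, -100], "dr": [0, 0, 0], "claw": 1}
    - {"slide": [0, -155, -110], "dr": [0, 0, 0], "claw": 1}
    - {"slide": [0, -155, -110], "dr": [0, 0, 0], "claw": 1}
    - {"slide": [0, -155, -110], "dr": [0, 0, 0], "claw": 1}

```text
clock: 15.82
position: [0.3948, 0.133, 0.2845]
ee_rot: [0.713, 0.701, 0.0, 0.0]
ft_force: [-0.0, -0.7, 0.1]
grip_width: 0.0002
```

Run:
```python
from h import *
shot('side','s14.png',(200,130,380,310),3);shot('top','t14.png',(190,125,380,260),4)
o=status.get_obs();print(o['clock'],o['position'],o['ft_force'])
for c in ('top','side'):
  for d in pinpoint('funnel_mouth',c)[:1]:
        X=atz(c,d['point'],.196);e=X[:2]-AX;print(d,X,np.hypot(*e),np.degrees(np.arctan2(e[1],e[0])))
```

```text
15.9167 [0.39480609 0.13291386 0.2835452 ] [-0.70942279  0.36411466 -0.53963183]
{'point': [224.7, 168.9], 'conf': 0.65} [0.62281283 0.13456508 0.196     ] 0.14267023185838815 89.5129267909893
{'point': [294.0, 172.8], 'conf': 0.74} [0.62245295 0.12621729 0.196     ] 0.13432000255210846 89.63616182739219
```

View pics/t14.png

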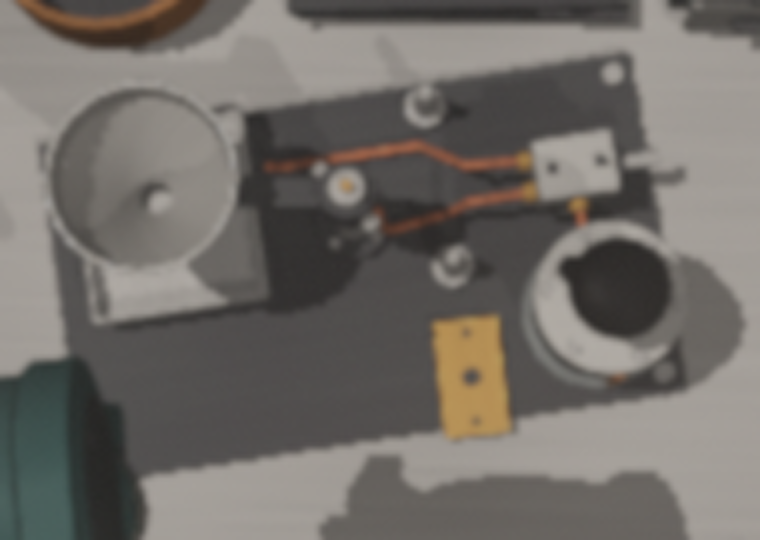

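View pics/s14.png

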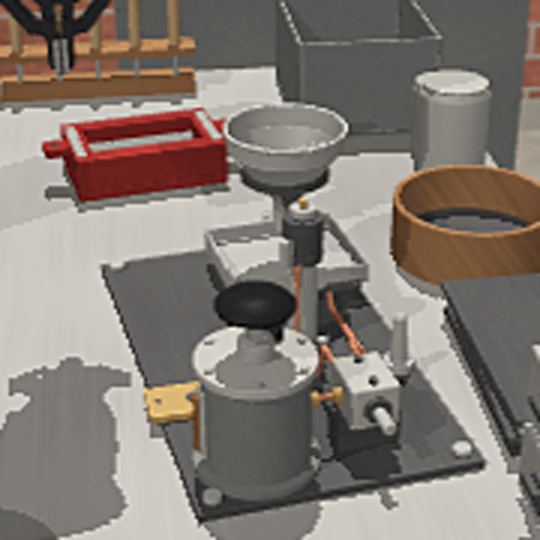

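The funnel is over the tray at 89.5° (far stop about 90°) and seated. The pin is out, the button is up, and plates and locating pins are unmoved. I hand in.

```bash
python3 -c "
from h import *
print(order.hand_in())"
```

```text
the job is handed in; nothing more can be done
None
```

The job is done and handed in at about 16 s of the 70 s allowed; no verdict was reported.

- **Pumping:** The pin was still in after strokes 1 to 3 and popped out after stroke 4. All four strokes bottomed, and the button was let right up each time. The pin's measured offset in the side picture was about (3.5, 5.5) px. A fully out pin should give (3.8, 5.9), so I stopped there with the button up.
- **Funnel:** I pushed it round by the rim with closed fingers, at about 1–3 N, until the force jumped to about 21 N at the far stop. I then backed the arm off and lifted it clear.
- **Last checks:** With the arm clear, both cameras put the funnel at about 89.5° in world axes; I expected the stop at about 90°. It is seated over the tray, the pin is still out and the button up. Plate_a, the locating pins and the core box looked unmoved. Plate_b, plate_c and the rammer were outside my last close-up pictures; the arm only passed high above that area at the start.
- **Disagreements:**
  - The network's first side-view point for the button was wrong, about 20 px low, so I placed the button from the plate corners and the picture.
  - The network's `pin_tip` point was also missing or wrong while the pin was in, so I judged the pin from the pictures.
  - The two cameras differed by about 8 mm on the final funnel radius (143 and 134 mm against the stated 140), but agreed on the angle.

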